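Dock the nozzle carriage on the doughnut filler

ROBOT

A 7-joint arm with a two-finger parallel gripper is mounted at the origin on the work surface. World frame = base frame: x ahead of the robot, y to its left, z up, the work surface at z = 0. Lengths are in m, angles in rad, forces in N, time in s.
With the tool pointing down it reaches from about 0.425 to 0.925 m from the base axis. Payload 6.8 kg.
Tool frame: the origin (TCP) lies midway between the tips of the shut fingers; the grasp point (between the pads) lies 19 mm behind it; z points along the fingers, y is the line along which they close (so a half turn about z gives the same grasp; the last joint's range is limited). The gripper opens to 85 mm and grips with 20 to 120 N. Pads are 22 mm wide; open, the fingers measure 114 mm over their backs; the gripper's body (76 mm by 85 mm) begins 54 mm behind the grasp point. The pads swing forward as they close: fully open they stand 13 mm farther back than shut.
Start: joints at [1.09, 0.477, 0.022, 1.555, -0.011, 1.109, -0.083], TCP at [0.246, -0.629, 0.231] pointing down, gripper open.
Joint ranges: [-2.96, 2.96], [-0.34, 2.1], [-1.41, 1.46], [0.24, 2.44], [-1.37, 4.51], [0.17, 1.92], [-2.96, 2.96]. Speed limits (rad/s): [2.39, 2.39, 3.14, 3.14, 3.14, 3.14, 3.14].

INTERFACE

Orientations are given as a unit quaternion [w, x, y, z].
In Python, from station import bot, imaging gives the robot as it stands.
- The arm moves only by the tool move_arm, never from a script. Its argument "commands" is a list that holds one entry, the list of rows, each a list of 7 numbers: the shift along the tool's x, y, z in m, then the turn, a rotation vector about the tool's x, y, z in degrees, then the finger opening in m, from 0 to 0.0854. In form: [[[x, y, z, rx, ry, rz, grip], ...]]. A call has 1 to 20 rows; each row shifts and turns the commanded pose from where the row before left it, along the tool's axes as they then stand; what a row does not reach is not made up. A row lasts 1/8 s, in which the tool goes at most 62.5 mm and 10.7 degrees, less where a joint would pass 70% of its speed; a pose out of reach is approached as far as the arm can. A call is refused whole if a number of a shift passes 0.0625 or a number of a turn 10.7, either way. A call with a gripper value outside its range is refused whole. The fingers move at their own pace and stop on an object; "squeeze" is the grip in N (left out, the last holds). Time passes only in rows, so rows that do not move let the fingers close. It gives the time, the measured TCP pose, the force, the opening and the grip force at its end, in the units of the state.
- bot.get_obs(): the state, without advancing time (a new reading comes with each control period).
- imaging.read_camera(name): name is "scene" or "top" or "wrist"; returns the picture (400x640x3 uint8, red, green, blue); there is no depth.
- imaging.calibration(name): a dict with "intrinsics" (3x3 intrinsics, pixels), "extrinsics" (4x4, takes a point from camera to world coordinates); the wrist camera has in their place "mount" (4x4, takes a point from camera to tool coordinates, whose origin is the TCP and whose axes are the flange's). Camera axes: x right, y down, z forward; pixel columns grow to the right and rows downward; lengths in m; the calibration is good to about 2 mm. The wrist camera is an equidistant fisheye: a pixel r from the principal point sees the ray r / f radians off the axis. A picture is of the moment at which its call begins: read the wrist's pose just before it. calibration takes no time and is no camera call.
- bot.hand_in(): hands the job in; it is judged then, once.
The state is a dict: "t": time; "q": joint angles; "joint_vel": joint speeds; "joint_torque": joint torques, N m; "eef_pos": TCP position; "tool_rot": TCP orientation; "contact_force": force on the tool from outside, world axes, zero at the start; "torque": the same for the moment, N m; "gripper_width": opening from 0.0 (shut) to 1.0 (fully open); "grasp_force": force on a finger pad.
Only numpy, scipy, OpenCV 4.12 (cv2) and the standard library are available. Lean on these libraries where they do the work, as an engineer would, in place of code of your own. Each camera call takes 0.05 s, during which the arm holds its last target. There are 200 camera calls.

TASK

Get the doughnut filler ready: lift the dust hood off the tank outlet and stand it upright in the green parts tray. Then squeeze the nozzle carriage's red lock tab and, keeping it squeezed, slide the carriage fully home so that its brass coupling goes over the outlet, and let go so that it locks. Last, swing the two cam arms, one after the other, fully in against the coupling, without disturbing the brush, the gasket ring and the jam jar that lie around it.

Things in the scene. Friction and masses are not known exactly. Their poses are not given: they have to be found in the camera images.
- filler: The doughnut filler, fixed: a 100 x 400 mm aluminium base plate 12 mm thick; origin on the table under the plate's centre. Its y axis is the slide direction, towards the steel tank (228 mm across, 325 mm tall, centred at y = 345 mm); its x axis points away from the robot, apart from the yaw. A blue block (y 145 to 175 mm, 118 mm tall) carries the outlet adaptor. Nothing else on it but the hood's knob and the tank stands higher than 130 mm above the table.
- filler_outlet (a point): Mouth of the steel outlet adaptor with its groove: 48 mm diameter, level, 75 mm above the table, reaching from here 55 mm along the filler's y to the blue block.
- hood_knob (a point): Dust hood: clear front, yellow top and sides, 84 (x) x 56 (y) x 104 mm tall, open below and at the back, 180 g. It stands on the base plate (12 mm above the table) over the outlet, turned as the filler is. This point is on the axis of the yellow knob on its top: 22 mm diameter, 36 mm tall, from 104 to 140 mm above the hood's foot; the point lies 124 mm above the foot, z up. Lift it 95 mm or more to clear the outlet, and 115 mm or more to carry it over the carriage.
- tray: Green open tray, fixed, 130 x 130 mm outside, 28 mm tall, walls and floor 5 mm; origin under its centre, z up.
- carriage (a joint): Travel of the nozzle carriage along the filler's y, m: starts caught near 0, 0.010 or 0.020; 0.110 = fully home (a firm stop). A toothed lock (a catch every 10 mm, one of them at home) holds it unless the lock tab is pressed; with the tab pressed it slides with 1.5 N plus light damping.
- lock_grip (a point): Pinch grip at the carriage's rear, 102 mm above the table, moving with the carriage: the middle between a fixed black plate and the red lock tab, 21 mm below the plates' tops (123 mm above the table) and 62 mm above the carriage deck. Outer faces 22 mm to either side of this point along the filler's x (44 mm overall); each plate is 10 mm thick and 32 mm long along y. The black plate is on the -x (robot) side, the red tab on the +x side.
- lock_tab (a joint): Lock tab, m: 0 = sprung out, locked; up to 0.006 = pressed towards the fixed black plate (38 mm over both plates). Takes 9 N to start and 13 N to press fully; it springs back when let go. The lock is clear of its teeth only beyond about 4.5 mm, so squeeze it right in and keep it in; let go between two catches, it drops into the nearest.
- cam_near (a joint): Cam arm on the robot's (filler's -x) side of the coupling, turning level (about a vertical pin): rad, 0 = standing straight out sideways, 1.5 = fully closed, swung back along the coupling (towards the filler's -y). It starts anywhere from 0 to 0.3. It stays where it is left; about 2 N on its tip moves it.
- cam_near_pad (a point): A point on that arm 62 mm from its pin, near its orange end. The arm is a dark steel bar 8 mm thick, 18 mm tall (9 mm above and below this point), reaching 80 mm from the pin; clear of the table by 66 mm. It is swung by pushing on the face that looks towards the tank (filler's +y).
- pin_near (a point): Centre of that arm's pin, at mid-height of the arm, 36 mm to the side of the coupling's axis; it travels with the carriage.
- cam_far (a joint): Cam arm on the far (filler's +x) side of the coupling, turning level (about a vertical pin): rad, 0 = standing straight out sideways, 1.5 = fully closed, swung back along the coupling (towards the filler's -y). It starts anywhere from 0 to 0.3. It stays where it is left; about 2 N on its tip moves it.
- cam_far_pad (a point): A point on that arm 62 mm from its pin, near its orange end. The arm is a dark steel bar 8 mm thick, 18 mm tall (9 mm above and below this point), reaching 80 mm from the pin; clear of the table by 66 mm. It is swung by pushing on the face that looks towards the tank (filler's +y).
- pin_far (a point): Centre of that arm's pin, at mid-height of the arm, 36 mm to the side of the coupling's axis; it travels with the carriage.
- brush_grip (a point): Pastry brush, 160 mm long, lying flat. Leave alone.
- gasket: Black rubber gasket ring, 56 mm across, 8 mm tall, flat on the table: centre of its underside. Leave alone.
- jam: Jam jar, 72 mm across, 100 mm tall: centre of its underside. Leave alone.
Not all that is in view belongs to the job. Of the things that look like the part that bears hood_knob, the middle-sized one is meant.

How it is judged:
By the outcome, as a careful person would: the job done as asked, in the order asked, and still so for the second after the job is handed in, with the robot touching nothing.
It also fails if it takes over 67 s, if anything falls off the work surface, if the arm or the gripper's body presses on something with over 40 N, if the wrist force passes 120 N, or if a joint passes its speed limit or range.

## Working session

There is one attempt and no reset: what is moved stays moved. The work goes in short steps, Python scripts to look and compute and a tool call to move; the robot and the scene stay as the last step left them, time stands still between calls to the robot, and variables do not carry over. Pictures are saved under pics/ and viewed, at most 10 in all, crops included, and the job is handed in when it is done.

Besides the shell and the picture viewer there is one more tool, called after "Emit:" in YAML: its name, and indented under it one key for each argument. move_arm: Moves the arm, as the interface text tells. Its arguments: {"type":"object","properties":{"commands":{"type":"array","items":{"type":"array","items":{"type":"array","items":{"type":"number"}}}},"squeeze":{"type":"number"}},"required":["commands"]}

```bash
ls; mkdir -p pics
cat > h.py <<'E'
import numpy as np, cv2
from station import bot, imaging
from scipy.spatial.transform import Rotation as R
def rot(o):
    q=o["tool_rot"]; return R.from_quat([q[1],q[2],q[3],q[0]]).as_matrix()
def save(n,im,s=1): cv2.imwrite(f"pics/{n}.png",cv2.resize(im[:,:,::-1],None,fx=s,fy=s,interpolation=cv2.INTER_CUBIC))
def ray(name,u,v):
    c=imaging.calibration(name);K=np.array(c["intrinsics"]);T=np.array(c["extrinsics"])
    d=T[:3,:3]@np.linalg.solve(K,[u,v,1.]);return T[:3,3],d/np.linalg.norm(d)
def plane(name,u,v,z):
    o,d=ray(name,u,v);return o+d*(z-o[2])/d[2]
def proj(name,P):
    c=imaging.calibration(name);K=np.array(c["intrinsics"]);T=np.linalg.inv(np.array(c["extrinsics"]))
    p=K@(T[:3,:3]@np.array(P)+T[:3,3]);return p[:2]/p[2]
def tri(rays):
    A=np.zeros((3,3));b=np.zeros(3)
    for o,d in rays:
        M=np.eye(3)-np.outer(d,d);A+=M;b+=M@o
    p=np.linalg.solve(A,b);return p,[np.linalg.norm((np.eye(3)-np.outer(d,d))@(p-o)) for o,d in rays]
E
python3 - <<'E'
from h import *
np.set_printoptions(precision=4,suppress=True)
o=bot.get_obs();print(o)
for n in("scene","top"):
    im=imaging.read_camera(n);np.save(f"pics/{n}.npy",im);save(n+"0",im,1.25);print(n,imaging.calibration(n))
print(imaging.calibration("wrist"))
E
```

```text
pics
{'t': 0.0, 'q': array([ 1.0899,  0.4778,  0.0223,  1.5564, -0.0115,  1.1093, -0.0831]), 'joint_vel': array([-0.0012,  0.0006, -0.0007, -0.0009,  0.0015,  0.0005,  0.0004]), 'joint_torque': array([  0.0001, -59.6451,   1.608 , -28.1194,   0.0124,   0.0093,
        -0.0001]), 'eef_pos': array([ 0.2456, -0.6281,  0.2303]), 'tool_rot': array([-0.0009,  0.9827,  0.1853, -0.0002]), 'contact_force': array([-0.7517, -0.089 , -0.9413]), 'torque': array([ 0.0307, -0.0279, -0.016 ]), 'grasp_force': 0.0, 'gripper_width': 1.0005184335336608}
scene {'intrinsics': array([[486.6566,   0.    , 322.1082],
       [  0.    , 486.6566, 203.9629],
       [  0.    ,   0.    ,   1.    ]]), 'extrinsics': array([[-0.8192,  0.3679, -0.44  ,  1.126 ],
       [ 0.5734,  0.5104, -0.6409,  0.8188],
       [-0.0112, -0.7773, -0.629 ,  0.9906],
       [ 0.    ,  0.    ,  0.    ,  1.    ]])}
top {'intrinsics': array([[415.933 ,   0.    , 316.2254],
       [  0.    , 415.933 , 199.242 ],
       [  0.    ,   0.    ,   1.    ]]), 'extrinsics': array([[ 0.0056, -0.9819,  0.1893,  0.3275],
       [-0.9996, -0.    ,  0.0291, -0.0735],
       [-0.0286, -0.1894, -0.9815,  1.1323],
       [ 0.    ,  0.    ,  0.    ,  1.    ]])}
{'intrinsics': array([[309.7069,   0.    , 321.1219],
       [  0.    , 309.7069, 191.3493],
       [  0.    ,   0.    ,   1.    ]]), 'mount': array([[-0.0002, -0.9465, -0.3226,  0.0829],
       [ 1.    ,  0.    , -0.0007, -0.001 ],
       [ 0.0007, -0.3226,  0.9465, -0.1434],
       [ 0.    ,  0.    ,  0.    ,  1.    ]])}
```

View pics/scene0.png

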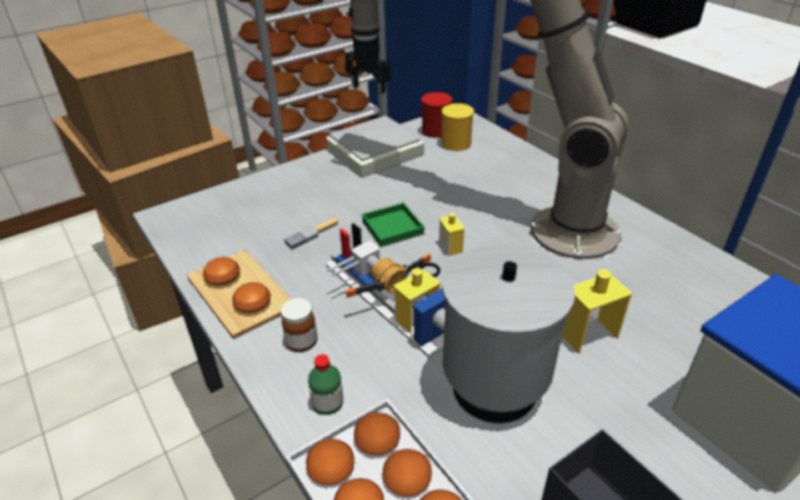

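View pics/top0.png

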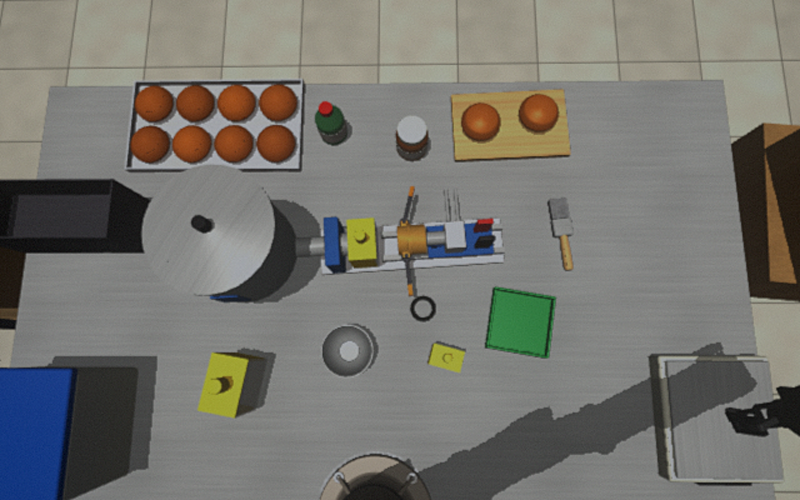

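Three yellow hoods appear in the 800-px top view: (361,241) on the filler, (223,385) the largest, and (447,357) the smallest. The one on the filler is middle-sized and stands over the outlet, so it fits the description. I'll confirm this in an enlarged crop.

Run:
```python
from h import *
t=np.load("pics/top.npy");s=np.load("pics/scene.npy")
a=cv2.resize(t[140:260,240:440],(800,480),interpolation=cv2.INTER_CUBIC)
save("croptop",a)
b=cv2.resize(s[160:290,250:450],(800,520),interpolation=cv2.INTER_CUBIC)
save("cropscene",b)
```

```text
(no output)
```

View pics/croptop.png

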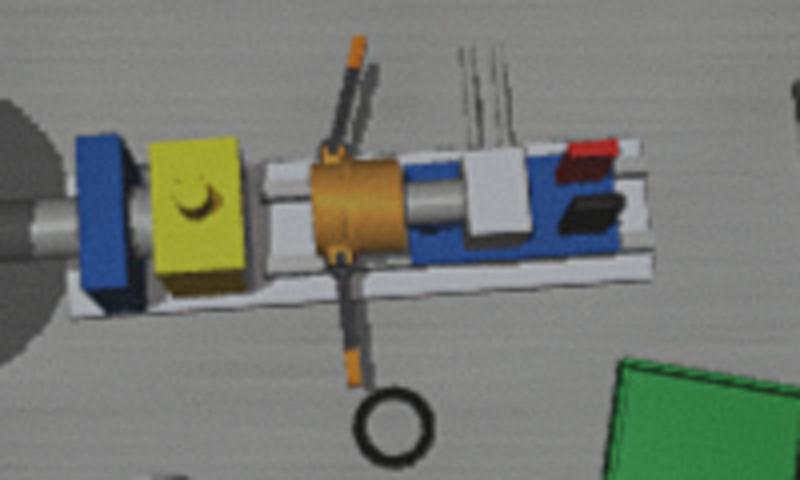

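View pics/cropscene.png

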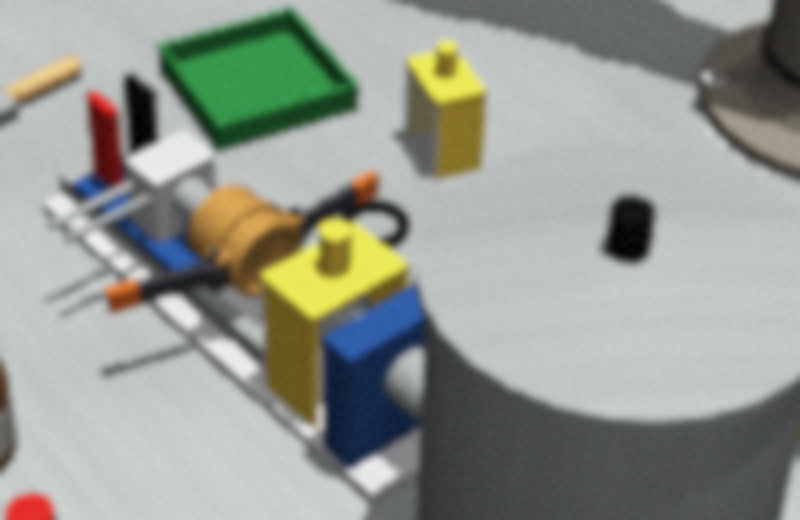

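The crops confirm it: the hood on the filler (top crop about (195,205), knob top about (189,190); scene crop knob top about (334,229)) is the middle-sized one and covers the outlet. The carriage is to its right, with the red tab at (595,150) and the black plate at (598,202). The cams are near (355,40) and (353,380). Next I'll measure.

Run:
```python
from h import *
np.set_printoptions(precision=4,suppress=True)
T=lambda x,y:ray("top",240+(x+.5)/4-.5,140+(y+.5)/4-.5)
S=lambda x,y:ray("scene",250+(x+.5)/4-.5,160+(y+.5)/4-.5)
for n,a,b in [("knobtop",(189,189),(335,229)),("hood c1 -x-y",(243,263),None),("red top mid",(594,149),(101,97)),("black top mid",(600,201),(138,80)),
 ("hood top A(-y,+x)",(238,138),(263,286)),("hood B(+y,+x)",(150,142),(317,321)),("near tip",(353,350),(368,175)),("far tip",(358,40),(122,288)),
 ("blue +x-y?",(121,134),(328,335)),("tray c1",(622,360),(160,47))]:
    if b: print(n,*tri([T(*a),S(*b)]))
def pl(x,y,z): return plane("top",240+(x+.5)/4-.5,140+(y+.5)/4-.5,z)
print("hood corners z.116",[pl(*p,.116) for p in[(150,142),(238,138),(244,264),(156,273)]])
print("base front edge z.012",pl(70,302,.012),pl(652,264,.012),"back", pl(640,140,.012))
a,b=pl(72,316,0.),pl(652,282,0.);print("front edge z0",a,b,np.degrees(np.arctan2(-(a-b)[0],(a-b)[1])))
t=np.load("pics/top.npy");hsv=cv2.cvtColor(t,cv2.COLOR_RGB2HSV)
g=cv2.inRange(hsv,(50,100,40),(75,255,255));n,l,st,ce=cv2.connectedComponentsWithStats(g)
i=1+np.argmax(st[1:,4]);c=cv2.findContours((l==i).astype(np.uint8),0,1)[0][0]
r=cv2.minAreaRect(c);print("tray",r,[plane("top",*p,.02)for p in cv2.boxPoints(r)],"centre",plane("top",*r[0],.02))
```

```text
knobtop [0.5469 0.0269 0.1526] [np.float64(9.480541245206367e-05), np.float64(9.480541245193889e-05)]
red top mid [ 0.5794 -0.2226  0.1249] [np.float64(0.001354561593609685), np.float64(0.001354561593609785)]
black top mid [ 0.546  -0.2251  0.125 ] [np.float64(0.000914682183529604), np.float64(0.0009146821835295806)]
hood top A(-y,+x) [0.5897 0.0016 0.106 ] [np.float64(0.001108341360167043), np.float64(0.0011083413601670014)]
hood B(+y,+x) [0.585  0.0571 0.1134] [np.float64(0.0015090830279838275), np.float64(0.0015090830279839173)]
near tip [ 0.453  -0.069   0.0923] [np.float64(0.004994226283304926), np.float64(0.0049942262833049395)]
far tip [ 0.6592 -0.0736  0.0863] [np.float64(0.0030525508541958822), np.float64(0.0030525508541961407)]
blue +x-y? [0.5893 0.0752 0.1171] [np.float64(0.0015797624003994302), np.float64(0.0015797624003996912)]
tray c1 [ 0.4737 -0.2577  0.1009] [np.float64(0.02996054266073701), np.float64(0.029960542660737034)]
hood corners z.116 [array([0.5855, 0.0558, 0.116 ]), array([0.588 , 0.0002, 0.116 ]), array([ 0.5074, -0.0046,  0.116 ]), array([0.5017, 0.0501, 0.116 ])]
base front edge z.012 [0.4993 0.1213 0.012 ] [ 0.5259 -0.2754  0.012 ] back [ 0.6128 -0.2701  0.012 ]
front edge z0 [0.4914 0.1217 0.    ] [ 0.5155 -0.2771  0.    ] 3.4580737352123165
tray ((416.5810852050781, 257.5135192871094), (51.621280670166016, 49.155296325683594), 9.462322235107422) [array([ 0.3335, -0.2271,  0.02  ]), array([ 0.461, -0.252,  0.02 ]), array([ 0.4386, -0.3857,  0.02  ]), array([ 0.3125, -0.3582,  0.02  ])] centre [ 0.3857 -0.3059  0.02  ]
```

Filler yaw is about +3.46°, with its centre at (0.5534, -0.0747). The knob then lies at y' = 102 mm on the filler axis with its top at z 0.1526 (0.152 expected). The lock grip is at y' = -149 mm with its top at 0.125 (0.123 expected). I'll check the tray from the scene view and work out the first moves.

```bash
cat >> h.py <<'E'
np.set_printoptions(precision=4,suppress=True)
YAW=np.radians(3.46);FX=np.array([np.cos(YAW),np.sin(YAW),0]);FY=np.array([-np.sin(YAW),np.cos(YAW),0]);FO=np.array([.5534,-.0747,0])
def F(x,y,z): return FO+x*FX+y*FY+[0,0,z]
def to(*targets):
    o=bot.get_obs();M=rot(o);p=o["eef_pos"];x=M[:,0]
    print("t",o["t"],"pos",p,"yaw",np.degrees(np.arctan2(x[1],x[0])),"tilt",M[:,2],"F",o["contact_force"],"w",o["gripper_width"]*.0854,"g",o["grasp_force"],"q",o["q"])
    print("filler coords",(p-FO)@FX,(p-FO)@FY)
    for t in targets: t=np.array(t);print("->",t,"tool delta",M.T@(t-p));p=t
E
python3 - <<'E'
from h import *
s=np.load("pics/scene.npy");hsv=cv2.cvtColor(s,cv2.COLOR_RGB2HSV)
t=np.load("pics/top.npy");ht=cv2.cvtColor(t,cv2.COLOR_RGB2HSV)
def quad(h):
    g=cv2.inRange(h,(50,100,30),(75,255,255));n,l,st,ce=cv2.connectedComponentsWithStats(g)
    i=1+np.argmax(st[1:,4]);c=cv2.findContours((l==i).astype(np.uint8),0,1)[0][0]
    return cv2.approxPolyDP(cv2.convexHull(c),3,True)[:,0]
a,b=quad(ht),quad(hsv)
print("scene quad",b)
for z in(.0,.028):
  print("top",z,[plane("top",*p.astype(float),z) for p in a]);print("scene",z,[plane("scene",*p.astype(float),z) for p in b])
to((.547,.027,.23),(.547,.027,.123),(.547,.027,.253),(.386,-.306,.253))
E
```

```text
scene quad [[338 181]
 [335 187]
 [304 195]
 [290 172]
 [322 163]]
top 0.0 [array([ 0.4607, -0.2547,  0.    ]), array([ 0.4393, -0.3857,  0.    ]), array([ 0.3148, -0.3635,  0.    ]), array([ 0.3375, -0.2324,  0.    ])]
scene 0.0 [array([ 0.3169, -0.2613, -0.    ]), array([ 0.3455, -0.2397, -0.    ]), array([ 0.4547, -0.2643,  0.    ]), array([ 0.4222, -0.4035, -0.    ]), array([ 0.2986, -0.3834,  0.    ])]
top 0.028 [array([ 0.4574, -0.2502,  0.028 ]), array([ 0.4365, -0.378 ,  0.028 ]), array([ 0.3151, -0.3563,  0.028 ]), array([ 0.3373, -0.2285,  0.028 ])]
scene 0.028 [array([ 0.3398, -0.2308,  0.028 ]), array([ 0.3675, -0.2098,  0.028 ]), array([ 0.4737, -0.2337,  0.028 ]), array([ 0.4421, -0.369 ,  0.028 ]), array([ 0.322 , -0.3494,  0.028 ])]
t 0.1 pos [ 0.2457 -0.6282  0.2304] yaw 21.360101187426608 tilt [-0.0007  0.0014 -1.    ] F [-0.5683 -0.0995  0.2273] w 0.08528848011208069 g 0.0 q [ 1.0899  0.4777  0.0223  1.5563 -0.0115  1.1093 -0.0831]
filler coords -0.3405799094842449 -0.533895508514792
-> [0.547 0.027 0.23 ] tool delta [ 0.5193 -0.5004  0.0012]
-> [0.547 0.027 0.123] tool delta [0.     0.0002 0.107 ]
-> [0.547 0.027 0.253] tool delta [-0.     -0.0002 -0.13  ]
-> [ 0.386 -0.306  0.253] tool delta [-0.2712  0.2515 -0.0004]
```

Emit:
move_arm:
  commands:
    - [[0.037,-0.0357,0,0,0,0,0.085],[0.037,-0.0357,0,0,0,0,0.085],[0.037,-0.0357,0,0,0,0,0.085],[0.037,-0.0357,0,0,0,0,0.085],[0.037,-0.0357,0,0,0,0,0.085],[0.037,-0.0357,0,0,0,0,0.085],[0.037,-0.0357,0,0,0,0,0.085],[0.037,-0.0357,0,0,0,0,0.085],[0.037,-0.0357,0,0,0,0,0.085],[0.037,-0.0357,0,0,0,0,0.085],[0.037,-0.0357,0,0,0,0,0.085],[0.037,-0.0357,0,0,0,0,0.085],[0.037,-0.0357,0,0,0,0,0.085],[0.037,-0.0357,0,0,0,0,0.085],[0,0,0,0,0,0,0.085],[0,0,0,0,0,0,0.085]]
  squeeze: 40

```text
t: 2.1
eef_pos: [0.5457, 0.0248, 0.2308]
tool_rot: [0.0, 0.983, 0.185, -0.001]
contact_force: [-1.0, -0.5, -0.1]
gripper_width: 0.994
grasp_force: 0.0
```

Run:
```python
from h import *
to((.547,.027,.23),(.547,.027,.123))
o=bot.get_obs();im=imaging.read_camera("wrist");np.save("pics/w1.npy",im);save("w1",im,1.25)
```

```text
t 2.1 pos [0.5457 0.0248 0.2308] yaw 21.3522748172623 tilt [-0.0013 -0.0007 -1.    ] F [-0.9573 -0.4973 -0.0879] w 0.08489056215496052 g 0.0 q [ 0.1424  0.2924 -0.3651  1.8447  0.1211  1.0275 -1.4695]
filler coords -0.0016344384252952179 0.09974291742375174
-> [0.547 0.027 0.23 ] tool delta [ 0.002  -0.0016  0.0008]
-> [0.547 0.027 0.123] tool delta [ 0.0002 -0.      0.107 ]
```

View pics/w1.png

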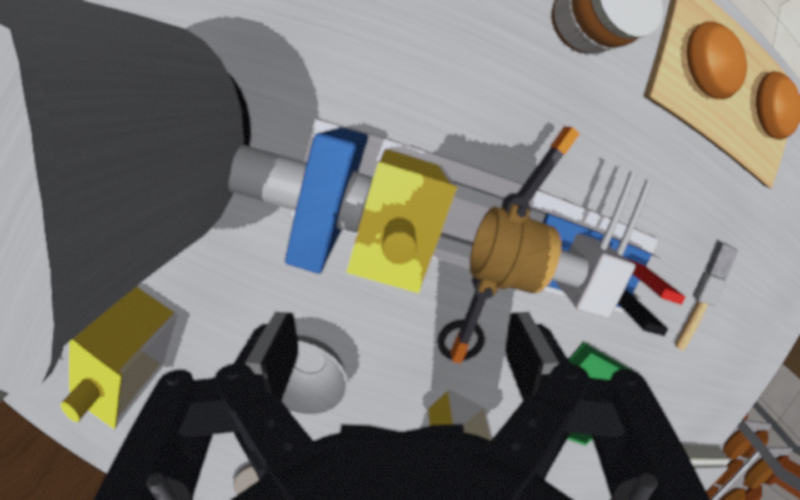

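The wrist view shows the knob at about (400,240), centred between the fingers. The near cam tip is above the gasket at about (460,345), and the lock plates are at (660,290). I'll check the knob ray and the lock plate tops.

```bash
cat >> h.py <<'E'
def wray(o,u,v):
    c=imaging.calibration("wrist");K=np.array(c["intrinsics"]);Mt=np.array(c["mount"]);r=np.array([(u-K[0,2]),(v-K[1,2])]);n=np.hypot(*r)+1e-9;th=n/K[0,0]
    d=np.array([*(np.sin(th)*r/n),np.cos(th)]);A=rot(o);return o["eef_pos"]+A@Mt[:3,3],A@Mt[:3,:3]@d
def wproj(o,P):
    c=imaging.calibration("wrist");K=np.array(c["intrinsics"]);Mt=np.array(c["mount"]);A=rot(o)
    d=Mt[:3,:3].T@(A.T@(np.array(P)-o["eef_pos"])-Mt[:3,3]);th=np.arccos(d[2]/np.linalg.norm(d));n=np.hypot(d[0],d[1]);return K[:2,2]+K[0,0]*th*d[:2]/n
def wplane(o,u,v,z):
    p,d=wray(o,u,v);return p+d*(z-p[2])/d[2]
E
python3 - <<'E'
from h import *
o=bot.get_obs()
for n,P in dict(knobtop=(.547,.027,.152),knobbase=(.547,.027,.116),hA=F(.042,.130,.116),hB=F(-.042,.074,.116),grip=F(0,-.149,.123)).items(): print(n,wproj(o,P)*1.25)
print("red top",wplane(o,661/1.25,282/1.25,.123),"blk",wplane(o,642/1.25,313/1.25,.123))
for n,u,v in[("redend",681,298),("blackend",660,332),("far tip",570,131),("near tip",459,352)]:
  p=wplane(o,u/1.25,v/1.25,.123 if 'end' in n else .084);print(n,p,"filler",(p-FO)@FX,(p-FO)@FY)
p,d=wray(o,400/1.25,243/1.25);s=ray("scene",250+335.5/4-.5,160+229.5/4-.5);t=ray("top",240+189.5/4-.5,140+189.5/4-.5);print(tri([(p,d),s,t]))
E
```

```text
knobtop [399.4638 246.5372]
knobbase [399.7186 228.9201]
hA [378.9144 159.2918]
hB [418.3851 290.9599]
grip [665.2612 314.0075]
red top [ 0.5869 -0.1965  0.123 ] blk [ 0.5552 -0.1952  0.123 ]
redend [ 0.5818 -0.2315  0.123 ] filler 0.01889126999984401 -0.15824354787242748
blackend [ 0.5447 -0.2308  0.123 ] filler -0.018056234692995034 -0.15525895261392839
far tip [ 0.6623 -0.072   0.084 ] filler 0.10891339891855216 -0.003872088538044375
near tip [ 0.4474 -0.0696  0.084 ] filler -0.10545851882112113 0.01146459129344838
(array([0.5477, 0.0271, 0.152 ]), [np.float64(0.0015356164974912984), np.float64(0.001064205535115068), np.float64(0.0006476176239763788)])
```

Emit:
move_arm:
  commands:
    - [[0.002,-0.0016,0.025,0,0,0,0.085],[0,0,0.03,0,0,0,0.085],[0,0,0.03,0,0,0,0.085],[0,0,0.022,0,0,0,0.085],[0,0,0,0,0,0,0.085],[0,0,0,0,0,0,0.0],[0,0,0,0,0,0,0.0],[0,0,0,0,0,0,0.0],[0,0,0,0,0,0,0.0],[0,0,0,0,0,0,0.0],[0,0,0,0,0,0,0.0]]
  squeeze: 45

```text
t: 3.52
eef_pos: [0.548, 0.0277, 0.125]
tool_rot: [0.0, 0.983, 0.185, 0.0]
contact_force: [-0.8, 0.1, 6.2]
gripper_width: 0.244
grasp_force: 43.8
```

Emit:
move_arm:
  commands:
    - [[0,0,-0.01,0,0,0,0.0],[0,0,-0.02,0,0,0,0.0],[0,0,-0.025,0,0,0,0.0],[0,0,-0.03,0,0,0,0.0],[0,0,-0.03,0,0,0,0.0],[0,0,-0.02,0,0,0,0.0],[0,0,0,0,0,0,0.0]]

```text
t: 4.4
eef_pos: [0.5483, 0.028, 0.2609]
tool_rot: [0.0, 0.983, 0.185, 0.002]
contact_force: [-0.1, 0.2, -1.9]
gripper_width: 0.237
grasp_force: 44.0
```

Run:
```python
from h import *
to((.388,-.303,.26),(.388,-.303,.122))
```

```text
t 4.4 pos [0.5483 0.028  0.2609] yaw 21.362053879517312 tilt [ 0.0032  0.0003 -1.    ] F [-0.1377  0.2267 -1.9217] w 0.020229399355173757 g 44.04743492603302 q [ 0.1453  0.2657 -0.3718  1.8066  0.1085  1.0859 -1.4629]
filler coords 0.0011094598547927673 0.10281172442435785
-> [ 0.388 -0.303  0.26 ] tool delta [-0.2699  0.2499  0.0003]
-> [ 0.388 -0.303  0.122] tool delta [-0.0004 -0.0001  0.138 ]
```

Emit:
move_arm:
  commands:
    - [[-0.01,0.0095,0,0,0,0,0],[-0.02,0.0185,0,0,0,0,0],[-0.03,0.028,0,0,0,0,0],[-0.03,0.028,0,0,0,0,0],[-0.03,0.028,0,0,0,0,0],[-0.03,0.028,0,0,0,0,0],[-0.03,0.028,0,0,0,0,0],[-0.03,0.028,0,0,0,0,0],[-0.03,0.0275,0,0,0,0,0],[-0.02,0.0175,0,0,0,0,0],[-0.01,0.009,0,0,0,0,0],[0,0,0,0,0,0,0],[0,0,0,0,0,0,0]]

```text
t: 6.02
eef_pos: [0.3876, -0.3023, 0.259]
tool_rot: [-0.0, 0.983, 0.186, -0.0]
contact_force: [0.6, 0.5, -1.7]
gripper_width: 0.239
grasp_force: 44.1
```

Run:
```python
from h import *
to((.388,-.303,.26),(.388,-.303,.120))
o=bot.get_obs();im=imaging.read_camera("wrist");np.save("pics/w2.npy",im);save("w2",im,1.25)
for dx,dy in((65,65),(65,-65),(-65,65),(-65,-65)):
  c,s=np.cos(np.radians(10)),np.sin(np.radians(10));print(wproj(o,(.388+(c*dx-s*dy)/1e3,-.303+(s*dx+c*dy)/1e3,.028))*1.25)
```

```text
t 6.025 pos [ 0.3876 -0.3023  0.259 ] yaw 21.451438355158775 tilt [-0.0002  0.0008 -1.    ] F [ 0.6395  0.452  -1.7447] w 0.02041893180676445 g 44.07724320888519 q [ 0.6513  0.1523 -0.1284  1.9427  0.0218  1.0485 -0.683 ]
filler coords -0.17921425594220314 -0.2171587454462847
-> [ 0.388 -0.303  0.26 ] tool delta [ 0.0001  0.0008 -0.001 ]
-> [ 0.388 -0.303  0.12 ] tool delta [-0.      0.0001  0.14  ]
[350.6718 119.1412]
[482.2935 146.4139]
[329.8439 244.6637]
[451.6664 267.7468]
```

View pics/w2.png

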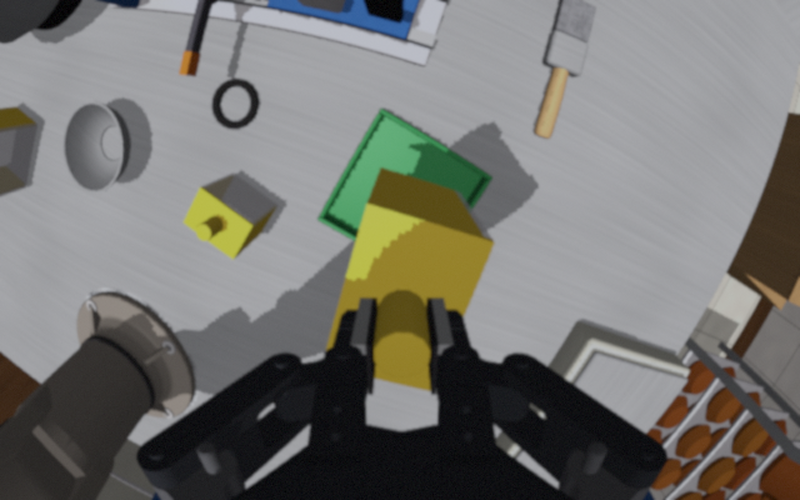

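The held hood hangs over the tray. Visible tray rim corners are at (383,110), (491,180) and (321,217).

Run:
```python
from h import *
o=bot.get_obs()
c=[wplane(o,u/1.25,v/1.25,.028) for u,v in((383,110),(491,180),(321,217))];print(c,"centre",(c[1]+c[2])/2,"sides",np.linalg.norm(c[0]-c[1]),np.linalg.norm(c[0]-c[2]))
t=[np.array(p) for p in((.4574,-.2502),(.4365,-.378),(.3373,-.2285))]
to(((c[1]+c[2])/2)+[0,0,.23])
```

```text
[array([ 0.46  , -0.2535,  0.028 ]), array([ 0.4363, -0.3775,  0.028 ]), array([ 0.3379, -0.2324,  0.028 ])] centre [ 0.3871 -0.3049  0.028 ] sides 0.12619761081215675 0.12389605300167147
t 6.075 pos [ 0.3878 -0.3022  0.2592] yaw 21.48360124151564 tilt [ 0.      0.0006 -1.    ] F [ 0.6331 -0.2784 -1.3326] w 0.020317344799174738 g 44.077359437942505 q [ 0.651   0.1522 -0.1285  1.9425  0.0218  1.0485 -0.6828]
filler coords -0.1790401888076899 -0.2170917208062873
-> [ 0.3871 -0.3049  0.258 ] tool delta [-0.0016  0.0023  0.0012]
```

Emit:
move_arm:
  commands:
    - [[-0.001,0.002,0.02,0,0,0,0],[0,0,0.03,0,0,0,0],[0,0,0.03,0,0,0,0],[0,0,0.03,0,0,0,0],[0,0,0.015,0,0,0,0],[0,0,0.008,0,0,0,0],[0,0,0.004,0,0,0,0],[0,0,0.002,0,0,0,0],[0,0,0,0,0,0,0],[0,0,0,0,0,0,0]]

```text
t: 7.32
eef_pos: [0.3872, -0.3059, 0.1207]
tool_rot: [0.0, 0.983, 0.185, 0.0]
contact_force: [-0.1, 0.6, -1.1]
gripper_width: 0.24
grasp_force: 44.1
```

Emit:
move_arm:
  commands:
    - [[0,0,0.002,0,0,0,0],[0,0,0.0015,0,0,0,0],[0,0,0,0,0,0,0]]

```text
t: 7.7
eef_pos: [0.3872, -0.3061, 0.118]
tool_rot: [0.0, 0.983, 0.185, 0.0]
contact_force: [-3.9, 2.4, 10.7]
gripper_width: 0.239
grasp_force: 45.7
```

Emit:
move_arm:
  commands:
    - [[0,0,-0.0005,0,0,0,0.03],[0,0,0,0,0,0,0.05],[0,0,0,0,0,0,0.085],[0,0,0,0,0,0,0.085],[0,0,0,0,0,0,0.085],[0,0,-0.02,0,0,0,0.085],[0,0,-0.03,0,0,0,0.085],[0,0,-0.04,0,0,0,0.085],[0,0,-0.03,0,0,0,0.085],[0,0,0,0,0,0,0.085]]

```text
t: 8.95
eef_pos: [0.3882, -0.3065, 0.2397]
tool_rot: [0.002, 0.983, 0.185, 0.002]
contact_force: [0.2, -0.0, -0.7]
gripper_width: 0.998
grasp_force: 0.0
```

Run:
```python
from h import *
# lock grip target above, at grip z TCP=.083 later
g=F(0,-.1494,0)
to(g+[0,0,.24],g+[0,0,.085])
s=imaging.read_camera("scene");np.save("pics/s2.npy",s);w=imaging.read_camera("wrist")
a=cv2.resize(s[100:300,240:440],(500,500));b=cv2.resize(w[:,:,:],None,fx=.46,fy=.46)
c=np.zeros((500,795,3),np.uint8);c[:,:500]=a;c[:b.shape[0],500:500+b.shape[1]]=b[:,:295];save("m3",c)
```

```text
t 8.95 pos [ 0.3882 -0.3065  0.2397] yaw 21.35402861404638 tilt [ 0.0042 -0.0028 -1.    ] F [ 0.1981 -0.0409 -0.7071] w 0.08521522883559482 g 0.0 q [ 0.6548  0.1743 -0.1268  1.9638  0.0264  1.     -0.6824]
filler coords -0.178852272801245 -0.2214274571749696
-> [ 0.5624 -0.2238  0.24  ] tool delta [ 0.1923 -0.0136  0.0002]
-> [ 0.5624 -0.2238  0.085 ] tool delta [-0.0004 -0.0006  0.155 ]
```

View pics/m3.png

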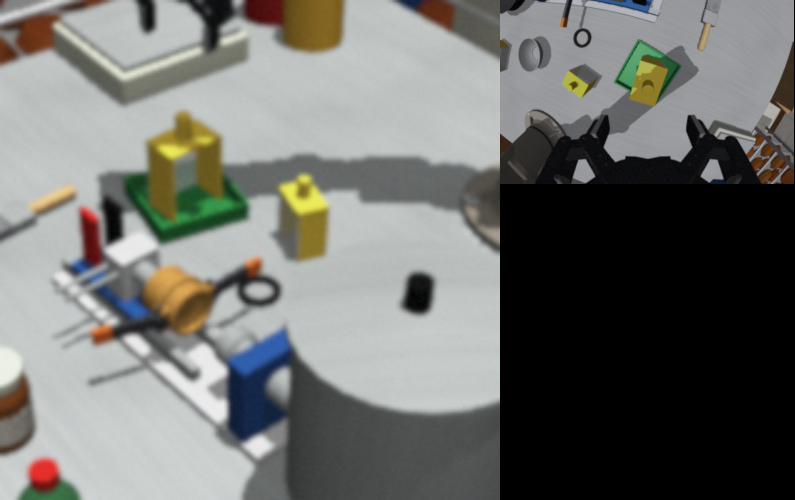

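The hood stands upright in the tray (scene crop (183,165)) and the carriage and cams are untouched. I'll turn the tool to the filler's yaw and go above the lock grip.

Emit:
move_arm:
  commands:
    - [[0,0,0,0,0,-10.3,0.085],[0,0,0,0,0,-10.3,0.085],[0,0,0,0,0,-10.3,0.085],[0,0,0,0,0,-10.3,0.085],[0,0,0,0,0,-10.3,0.085],[0,0,0,0,0,-10.3,0.085],[0,0,0,0,0,-10.3,0.085],[0.012,0.03,0,0,0,0,0.085],[0.012,0.03,0,0,0,0,0.085],[0.012,0.03,0,0,0,0,0.085],[0.012,0.03,0,0,0,0,0.085],[0.012,0.028,0,0,0,0,0.085],[0.012,0.028,0,0,0,0,0.085],[0,0,0,0,0,0,0.085],[0,0,0,0,0,0,0.085]]

```text
t: 10.92
eef_pos: [0.5571, -0.2235, 0.2359]
tool_rot: [-0.001, 0.686, 0.728, -0.001]
contact_force: [0.2, -0.4, -0.7]
gripper_width: 0.994
grasp_force: 0.0
```

Run:
```python
from h import *
g=F(-.003,-.1494,0)
to(g+[0,0,.24],g+[0,0,.084])
o=bot.get_obs();im=imaging.read_camera("wrist");np.save("pics/w4.npy",im);save("w4",im,1.25)
for x in(-.022,.022):
  for y in(-.165,-.133): print(x,y,wproj(o,F(x,y,.123))*1.25)
```

```text
t 10.925 pos [ 0.5571 -0.2235  0.2359] yaw 93.44393793670426 tilt [-0.0027  0.0005 -1.    ] F [ 0.1835 -0.4073 -0.6538] w 0.08489451243819361 g 0.0 q [ 0.5324  0.3733 -0.3289  1.7159  0.1343  1.0773  0.2205]
filler coords -0.005323073477207857 -0.14875637927003454
-> [ 0.5594 -0.224   0.24  ] tool delta [-0.0006  0.0023 -0.0041]
-> [ 0.5594 -0.224   0.084 ] tool delta [-0.0001  0.0004  0.156 ]
-0.022 -0.165 [379.2401 256.7091]
-0.022 -0.133 [378.3777 213.1658]
0.022 -0.165 [441.009 256.705]
0.022 -0.133 [442.4822 213.2513]
```

View pics/w4.png

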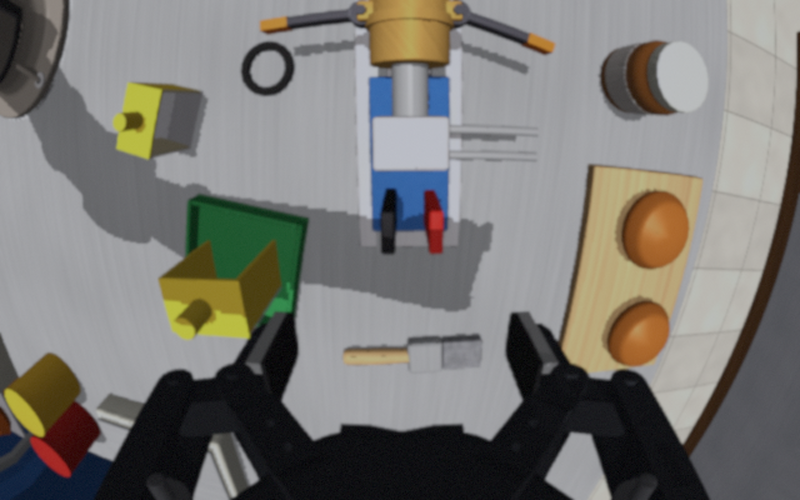

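The plates sit at about (388,230) black and (434,230) red, shifted about +3 px from the prediction. I'll measure them precisely.

Run:
```python
from h import *
o=bot.get_obs();im=np.load("pics/w4.npy");h=cv2.cvtColor(im,cv2.COLOR_RGB2HSV)
r=cv2.inRange(h,(0,140,60),(8,255,255))|cv2.inRange(h,(172,140,60),(180,255,255));b=cv2.inRange(im,(0,0,0),(45,45,45))
for n,m,x0,x1 in(("red",r,330,365),("blk",b,300,322)):
  y,x=np.nonzero(m[145:210,x0:x1]);y+=145;x+=x0
  print(n,x.min(),x.max(),y.min(),y.max())
  for v in range(192,204,2):
    xs=x[y==v]
    if len(xs): 
      q=[(wplane(o,u,v,.123)-FO)for u in(xs.min()-.5,xs.max()+.5)];print(v,xs.min(),xs.max(),[(a@FX,a@FY) for a in q])
to(F(-.003,-.1494,.24))
```

```text
red 340 354 153 202
192 343 352 [(np.float64(0.012433680532182181), np.float64(-0.15304643482235888)), (np.float64(0.021253716857616477), np.float64(-0.1530513677211297))]
194 343 352 [(np.float64(0.012473118601169298), np.float64(-0.1549047985362687)), (np.float64(0.02131290664576997), np.float64(-0.15491302075912666))]
196 344 353 [(np.float64(0.013397217838879202), np.float64(-0.15677259672401686)), (np.float64(0.022261955573524814), np.float64(-0.15678444762486918))]
198 344 353 [(np.float64(0.013440104938021646), np.float64(-0.15864828787868718)), (np.float64(0.022325298223147258), np.float64(-0.15866362337237938))]
200 344 353 [(np.float64(0.013483746549449265), np.float64(-0.16053283305606086)), (np.float64(0.022389742760353663), np.float64(-0.1605516864888457))]
202 346 346 [(np.float64(0.015309717172617069), np.float64(-0.16243036290198953)), (np.float64(0.016201157274703577), np.float64(-0.16243242438009697))]
blk 306 316 152 202
192 306 314 [(np.float64(-0.020015206664289967), np.float64(-0.15303192645293637)), (np.float64(-0.012119759933327232), np.float64(-0.153034928169
[... 408 characters left out ...]
oat64(-0.012166167590407012), np.float64(-0.15862860023681796))]
200 306 314 [(np.float64(-0.020149737613263448), np.float64(-0.16051331413718456)), (np.float64(-0.012182106565609046), np.float64(-0.16051052731550502))]
202 311 311 [(np.float64(-0.01574561607677639), np.float64(-0.1624026983104885)), (np.float64(-0.014858509632615906), np.float64(-0.1624022944348968))]
t 10.975 pos [ 0.5569 -0.2239  0.2363] yaw 93.39926511790732 tilt [-0.0022  0.0001 -1.    ] F [ 0.4224 -0.6645  0.397 ] w 0.08533613519532184 g 0.0 q [ 0.5328  0.3726 -0.3287  1.7158  0.1343  1.0774  0.2205]
filler coords -0.005467459404573121 -0.149177348646467
-> [ 0.5594 -0.224   0.24  ] tool delta [-0.0002  0.0025 -0.0037]
```

Emit:
move_arm:
  commands:
    - [[0.002,0.0034,0.03,0,0,0,0.085],[0,0,0.035,0,0,0,0.085],[0,0,0.035,0,0,0,0.085],[0,0,0.03,0,0,0,0.085],[0,0,0.022,0,0,0,0.085],[0,0,0,0,0,0,0.085],[0,0,0,0,0,0,0.085]]

```text
t: 11.85
eef_pos: [0.5617, -0.2216, 0.0862]
tool_rot: [0.001, 0.686, 0.728, 0.0]
contact_force: [-0.4, 0.3, -0.6]
gripper_width: 0.999
grasp_force: 0.0
```

Run:
```python
from h import *
to(F(-.002,-.147,.084))
```

```text
t 11.85 pos [ 0.5617 -0.2216  0.0862] yaw 93.41327598583153 tilt [ 0.001  -0.0006 -1.    ] F [-0.3692  0.2532 -0.5992] w 0.0852920167521363 g 0.0 q [ 0.4961  0.5476 -0.2964  1.8324  0.2158  0.7918  0.148 ]
filler coords -0.0005757131700658611 -0.14717898579014554
-> [ 0.5603 -0.2216  0.084 ] tool delta [ 0.0002 -0.0014  0.0022]
```

Close on the lock grip.

Emit:
move_arm:
  commands:
    - [[0,-0.0014,0.002,0,0,0,0.05],[0,0,0,0,0,0,0.03],[0,0,0,0,0,0,0.0],[0,0,0,0,0,0,0.0],[0,0,0,0,0,0,0.0],[0,0,0,0,0,0,0.0]]
  squeeze: 45

```text
t: 12.6
eef_pos: [0.5601, -0.2216, 0.0853]
tool_rot: [0.001, 0.686, 0.728, -0.0]
contact_force: [-6.5, 0.7, 14.4]
gripper_width: 0.425
grasp_force: 48.0
```

Emit:
move_arm:
  commands:
    - [[0.004,-0.0005,-0.001,0,0,0,0.0],[0.008,0,0,0,0,0,0.0],[0.01,0,0,0,0,0,0.0],[0.01,0,0,0,0,0,0.0],[0.01,0,0,0,0,0,0.0],[0.01,0,0,0,0,0,0.0],[0.01,0,0,0,0,0,0.0],[0.01,0,0,0,0,0,0.0],[0.008,0,0,0,0,0,0.0],[0,0,0,0,0,0,0.0]]

```text
t: 13.85
eef_pos: [0.5545, -0.1399, 0.0853]
tool_rot: [-0.0, 0.685, 0.728, -0.0]
contact_force: [-5.4, 0.7, 11.1]
gripper_width: 0.427
grasp_force: 48.2
```

Run:
```python
from h import *
to()
```

```text
t 13.85 pos [ 0.5545 -0.1399  0.0853] yaw 93.50155860757597 tilt [-0.0006  0.0003 -1.    ] F [-5.3817  0.7279 11.0919] w 0.036481660144829335 g 48.19443225860596 q [ 0.3801  0.5087 -0.3111  1.908   0.2182  0.7582  0.0077]
filler coords -0.0028800678682674727 -0.06516215053835892
```

Travelled 82 mm with no resistance. I'll creep on towards the stop.

Emit:
move_arm:
  commands:
    - [[0.005,0,0,0,0,0,0.0],[0.003,0,0,0,0,0,0.0],[0.002,0,0,0,0,0,0.0],[0.002,0,0,0,0,0,0.0],[0,0,0,0,0,0,0.0]]

```text
t: 14.48
eef_pos: [0.5537, -0.1292, 0.0853]
tool_rot: [0.0, 0.685, 0.728, -0.0]
contact_force: [-5.0, -0.9, 11.2]
gripper_width: 0.421
grasp_force: 48.0
```

Emit:
move_arm:
  commands:
    - [[0.003,0,0,0,0,0,0.0],[0.003,0,0,0,0,0,0.0],[0.002,0,0,0,0,0,0.0],[0.002,0,0,0,0,0,0.0],[0,0,0,0,0,0,0.0]]

```text
t: 15.1
eef_pos: [0.553, -0.1191, 0.0853]
tool_rot: [-0.0, 0.685, 0.728, -0.0]
contact_force: [-6.3, -0.9, 12.2]
gripper_width: 0.419
grasp_force: 48.2
```

Emit:
move_arm:
  commands:
    - [[0.003,0,0,0,0,0,0.0],[0.002,0,0,0,0,0,0.0],[0.002,0,0,0,0,0,0.0],[0.002,0,0,0,0,0,0.0],[0,0,0,0,0,0,0.0]]

```text
t: 15.72
eef_pos: [0.5525, -0.1118, 0.0853]
tool_rot: [0.001, 0.686, 0.728, -0.001]
contact_force: [-5.0, -5.1, 10.9]
gripper_width: 0.427
grasp_force: 47.9
```

Emit:
move_arm:
  commands:
    - [[0.002,0,0,0,0,0,0.0],[0.001,0,0,0,0,0,0.0],[0,0,0,0,0,0,0.0]]

```text
t: 16.1
eef_pos: [0.5525, -0.1118, 0.0853]
tool_rot: [0.002, 0.686, 0.727, -0.002]
contact_force: [-3.4, -11.8, 9.8]
gripper_width: 0.425
grasp_force: 47.2
```

Firm stop reached. Now let go and lift.

Emit:
move_arm:
  commands:
    - [[0,0,0,0,0,0,0.085],[0,0,0,0,0,0,0.085],[0,0,0,0,0,0,0.085],[0,0,0,0,0,0,0.085],[0,0,-0.03,0,0,0,0.085],[0,0,-0.04,0,0,0,0.085],[0,0,-0.04,0,0,0,0.085],[0,0,-0.03,0,0,0,0.085],[-0.04,0,0,0,0,0,0.0],[-0.04,0,0,0,0,0,0.0],[0,0,0,0,0,0,0.0]]

```text
t: 17.48
eef_pos: [0.5568, -0.1913, 0.2239]
tool_rot: [0.0, 0.688, 0.726, -0.001]
contact_force: [-0.8, 0.7, -0.5]
gripper_width: 0.37
grasp_force: 0.0
```

Run:
```python
from h import *
to()
o=bot.get_obs();im=imaging.read_camera("wrist");np.save("pics/w5.npy",im);s=imaging.read_camera("scene");np.save("pics/s5.npy",s);t=imaging.read_camera("top");np.save("pics/t5.npy",t)
c=np.zeros((600,800,3),np.uint8);c[:375,:600]=cv2.resize(im,(600,375));c[375:,:]=0
c[375:600,:400]=cv2.resize(t[140:252,240:440],(400,225),interpolation=cv2.INTER_CUBIC);c[375:600,400:]=cv2.resize(s[170:282,250:450],(400,225),interpolation=cv2.INTER_CUBIC)
save("m5",c);np.save("pics/pos5.npy",np.r_[o["eef_pos"],o["tool_rot"]])
```

```text
t 17.475 pos [ 0.5568 -0.1913  0.2239] yaw 93.119420219757 tilt [-0.0009 -0.0015 -1.    ] F [-0.7758  0.6778 -0.4872] w 0.03162393381253174 g 0.0 q [ 0.4723  0.3631 -0.3158  1.7585  0.1301  1.0408  0.1641]
filler coords -0.0036868854278495878 -0.11656910173865355
```

View pics/m5.png

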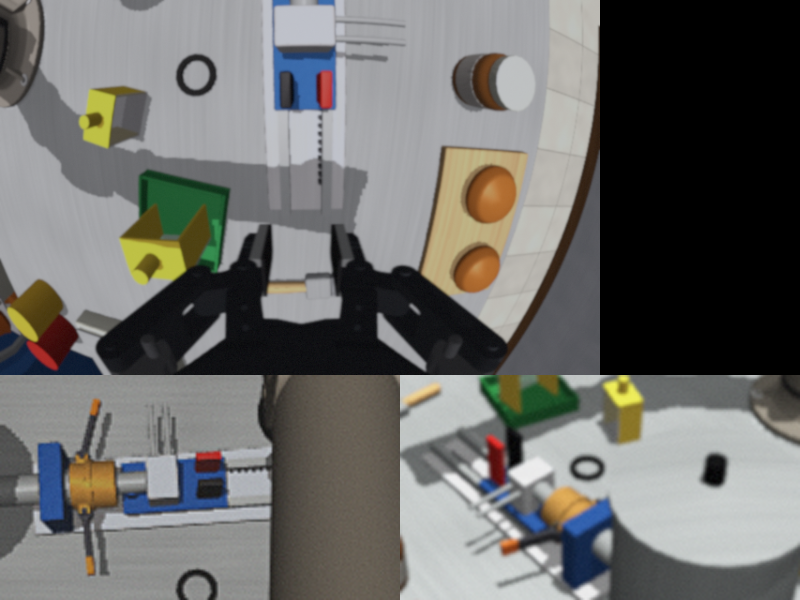

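The carriage is home with the brass coupling against the blue block, and the red tab has sprung out (wrist crop (325,88)). In the top crop the cam pins are about (88,457) and (84,516), with tips at (95,408) and (91,566). I'll measure the pins, the tips and the jar.

Run:
```python
from h import *
t=np.load("pics/t5.npy")
fc=lambda p:((p-FO)@FX,(p-FO)@FY)
g=lambda x,y,z:fc(plane("top",240+(x+.5)/2-.5,140+(y-375+.5)/2-.5,z))
for n,x,y,z in(("far pin",88,457,.084),("near pin",84,516,.084),("far end",96,401,.084),("near end",91,574,.084),("block top l",63,442,.118),("block top r",68,530,.118),("red c",208,456,.123),("blk c",210,482,.123),
  ("coupl r top",115,460,.09),("coupl r bot",115,506,.09),("coupl l",70,480,.1)): print(n,g(x,y,z))
print("jar",fc(plane("top",411/1.25,130/1.25,.1)))
print("old pins far/near",[fc(plane("top",240+(x+.5)/4-.5,140+(y+.5)/4-.5,.084)) for x,y in((334,152),(340,258))])
h=cv2.cvtColor(t,cv2.COLOR_RGB2HSV);m=cv2.inRange(h,(5,170,110),(18,255,255));n,l,st,ce=cv2.connectedComponentsWithStats(m)
for i in range(1,n):
  u,v=ce[i]
  if 260<u<330 and 140<v<250 and st[i,4]>3: print("orange",st[i],fc(plane("top",u,v,.084)))
# triangulate far end with scene (composite scene crop scale2)
s=ray("scene",250+(505-400+.5)/2-.5,170+(547-375+.5)/2-.5);print("far tip tri",tri([s,ray("top",240+(95.5)/2-.5,140+(408-375+.5)/2-.5)]))
```

```text
far pin (np.float64(0.03219376674789653), np.float64(0.11524917763411749))
near pin (np.float64(-0.04505580155654312), np.float64(0.1234794875952369))
far end (np.float64(0.10714556837304338), np.float64(0.10169534594693135))
near end (np.float64(-0.11978466342112015), np.float64(0.1175284559279919))
block top l (np.float64(0.04521450794555486), np.float64(0.14278077775635745))
block top r (np.float64(-0.0672456445822029), np.float64(0.14043409951228358))
red c (np.float64(0.014654434309838902), np.float64(-0.038034278873479724))
blk c (np.float64(-0.018474397471205637), np.float64(-0.03827593520117742))
coupl r top (np.float64(0.024600322179191118), np.float64(0.08001495611261106))
coupl r bot (np.float64(-0.03553774452937436), np.float64(0.08279340989692784))
coupl l (np.float64(-0.00036419085404390766), np.float64(0.13783816300722537))
jar (np.float64(0.22918057007311812), np.float64(-0.013794703395670719))
old pins far/near [(np.float64(0.03420225064701412), np.float64(0.012743283691358385)), (np.float64(-0.03572679917272105), np.float64(0.012954448382661576))]
orange [286 152   
[... 174 characters left out ...]

orange [287 185  10   7  31] (np.float64(0.010201786722547032), np.float64(0.09372726859635104))
orange [279 186   6   5  16] (np.float64(0.01195855925512769), np.float64(0.12173699044904798))
orange [276 196  11   7  32] (np.float64(-0.01360665821917984), np.float64(0.12612634588091912))
orange [286 196  11   5  19] (np.float64(-0.014147619222111114), np.float64(0.09810735290199542))
orange [279 203   3   3   5] (np.float64(-0.029019206379302127), np.float64(0.12787823501252835))
orange [283 231   4   8  20] (np.float64(-0.10805926577599469), np.float64(0.11857529000926025))
far tip tri (array([0.6502, 0.0339, 0.0729]), [np.float64(0.0026946452555588665), np.float64(0.002694645255558915)])
```

Pins at about (±0.036, 0.121) in filler coordinates. The cams stand at about 0.05 rad (near) and 0.27 rad (far), and the jar is at (0.229, -0.014), well clear. Next, the push paths.

```bash
cat > path.py <<'E'
from h import *
def path(side,t0):   # side -1 near, +1 far ; finger centre in filler coords
    out=[]
    for th in np.linspace(t0,1.5,9):
        c,s=np.cos(th),np.sin(th);h=.011*s+.0145*c;r=.066-.016*th/1.5
        out.append((side*(.036+r*c+(.004+h)*s), .121-r*s+(.004+h)*c))
    return np.array(out)
if __name__=="__main__":
    for sd,t in((-1,.05),(1,.27)):
        p=path(sd,t);print(p*1e3);print("tool deltas mm",np.diff(p,axis=0)*[1e3,-1e3])
E
python3 path.py; python3 -c "
from h import *
to()"
```

```text
[[-102.336   136.7359]
 [-102.5716  126.5244]
 [-101.1301  116.1785]
 [ -97.8595  105.9958]
 [ -92.6788   96.3603]
 [ -85.6156   87.7184]
 [ -76.8333   80.5386]
 [ -66.6428   75.2635]
 [ -55.4949   72.2569]]
tool deltas mm [[-0.2355 10.2115]
 [ 1.4415 10.3458]
 [ 3.2705 10.1828]
 [ 5.1807  9.6354]
 [ 7.0632  8.6419]
 [ 8.7823  7.1797]
 [10.1905  5.2752]
 [11.1479  3.0066]]
[[102.4102 124.3151]
 [100.9816 115.5382]
 [ 98.2302 106.8926]
 [ 94.1049  98.6128]
 [ 88.6095  90.9671]
 [ 81.816   84.2413]
 [ 73.8717  78.7179]
 [ 65.0002  74.6538]
 [ 55.4949  72.2569]]
tool deltas mm [[-1.4286  8.7769]
 [-2.7514  8.6456]
 [-4.1253  8.2798]
 [-5.4953  7.6457]
 [-6.7935  6.7258]
 [-7.9443  5.5233]
 [-8.8716  4.0641]
 [-9.5052  2.3969]]
t 17.625 pos [ 0.5575 -0.186   0.2241] yaw 93.51859192757692 tilt [-0.0004  0.0008 -1.    ] F [0.2432 0.5778 0.1079] w 0.00799191618731383 g 0.0 q [ 0.4688  0.3621 -0.3209  1.7601  0.129   1.0407  0.1633]
filler coords -0.002616342157847528 -0.11137192809238107
```

Emit:
move_arm:
  commands:
    - [[0,0,0,0,0,10,0],[0,0,0,0,0,10,0],[0,0,0,0,0,10,0],[0,0,0,0,0,10,0],[0,0,0,0,0,10,0],[0,0,0,0,0,10,0],[0,0,0,0,0,10,0],[0,0,0,0,0,10,0],[0,0,0,0,0,9.7,0],[-0.016,-0.0445,0,0,0,0,0],[-0.016,-0.0445,0,0,0,0,0],[-0.016,-0.0445,0,0,0,0,0],[-0.016,-0.0445,0,0,0,0,0],[-0.016,-0.0445,0,0,0,0,0],[-0.016,-0.0445,0,0,0,0,0],[0,0,0,0,0,0,0],[0,0,0,0,0,0,0]]

```text
t: 19.75
eef_pos: [0.4442, 0.0733, 0.2244]
tool_rot: [0.0, 0.999, 0.034, 0.0]
contact_force: [0.6, -0.4, -0.4]
gripper_width: -0.003
grasp_force: 0.0
```

Run:
```python
from h import *
to(F(-.1,.150,.22),F(-.1,.150,.068))
o=bot.get_obs();im=imaging.read_camera("wrist");save("w6",im,1.25)
for P in(F(-.116,.117,.084),F(-.036,.121,.084),F(.036,.121,.084),F(.107,.102,.084)): print(wproj(o,P)*1.25)
```

```text
t 19.75 pos [0.4442 0.0733 0.2244] yaw 3.850694618687452 tilt [ 0.0002 -0.0002 -1.    ] F [ 0.5689 -0.3552 -0.3719] w -0.00022135678012281539 g 0.0 q [-0.1096  0.1233 -0.208   2.0653  0.0315  0.9558 -1.8378]
filler coords -0.1001190964462553 0.1542791228858063
-> [0.4445 0.069  0.22  ] tool delta [0.0001 0.0043 0.0044]
-> [0.4445 0.069  0.068 ] tool delta [-0.    -0.     0.152]
[450.3898 241.6141]
[449.0205 137.9783]
[450.5321  41.1266]
[475.6237 -44.5458]
```

View pics/w6.png

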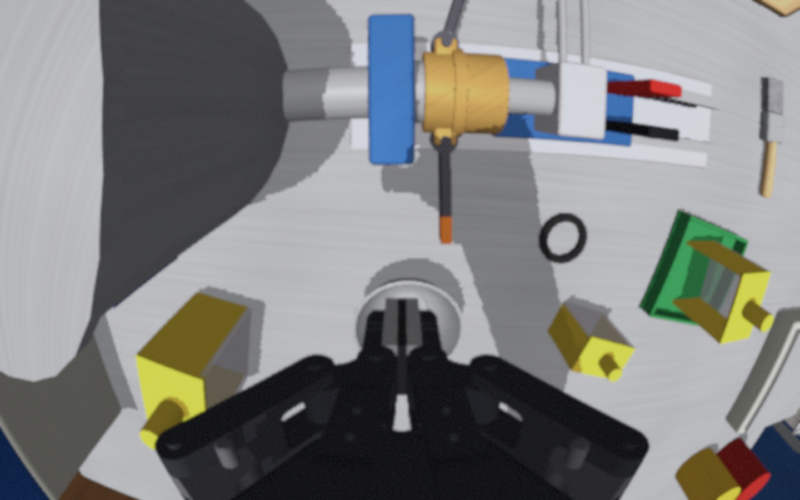

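The near arm runs from (444,140) to (446,242), matching the prediction to about 2 mm. A grey bowl lies nearby at (410,330), so I'll check its clearance from the finger.

Run:
```python
from h import *
o=bot.get_obs()
fc=lambda p:((p-FO)@FX,(p-FO)@FY)
for z in(.0,.05): 
  print(z,"top c",fc(plane("top",348/1.25,350/1.25,z)),"top +x edge",fc(plane("top",348/1.25,324/1.25,z)),"wrist far edge",fc(wplane(o,405/1.25,281/1.25,z)),"left",fc(wplane(o,358/1.25,325/1.25,z)))
print("pin",fc(wplane(o,444/1.25,140/1.25,.084)),"end",fc(wplane(o,446/1.25,242/1.25,.084)))
to()
```

```text
0.0 top c (np.float64(-0.21939868456699607), np.float64(0.14857335989922493)) top +x edge (np.float64(-0.16418375727927387), np.float64(0.14649930374837541)) wrist far edge (np.float64(-0.18885639052152312), np.float64(0.15042355275038663)) left (np.float64(-0.2435708923349974), np.float64(0.20211079935693724))
0.05 top c (np.float64(-0.21966586184178089), np.float64(0.14266965832104073)) top +x edge (np.float64(-0.16688905711467428), np.float64(0.14068718615556927)) wrist far edge (np.float64(-0.16552889280229233), np.float64(0.15103323698798746)) left (np.float64(-0.21280307501014933), np.float64(0.1956918235219649))
pin (np.float64(-0.03742921492689225), np.float64(0.12382704605311382)) end (np.float64(-0.1161697568344754), np.float64(0.11974785571038254))
t 19.8 pos [0.4444 0.0725 0.2243] yaw 3.751859549957976 tilt [ 0.0001 -0.0003 -1.    ] F [ 0.0778 -0.8162  0.0321] w 5.54174643773655e-05 g 0.0 q [-0.1087  0.1236 -0.2072  2.065   0.0314  0.9558 -1.8378]
filler coords -0.0998929780838136 0.1535567750460437
```

Emit:
move_arm:
  commands:
    - [[0,0,0.03,0,0,0,0],[0,0,0.04,0,0,0,0],[0,0,0.04,0,0,0,0],[0,0,0.03,0,0,0,0],[0,0,0.014,0,0,0,0],[0,0,0,0,0,0,0],[0,0,0,0,0,0,0]]

```text
t: 20.68
eef_pos: [0.4452, 0.0729, 0.0712]
tool_rot: [-0.0, 0.999, 0.033, 0.001]
contact_force: [0.4, -0.0, 0.3]
gripper_width: 0.002
grasp_force: 0.0
```

Run:
```python
from h import *
to(F(-.102,.139,.07))
```

```text
t 20.675 pos [0.4452 0.0729 0.0712] yaw 3.7264744420442777 tilt [ 0.0017  0.0003 -1.    ] F [ 0.4276 -0.0323  0.3441] w 0.00018690046571395434 g 0.0 q [-0.1418  0.3635 -0.1866  2.1992  0.12    0.5863 -1.9222]
filler coords -0.09905793104299301 0.15386170084254097
-> [0.4432 0.0579 0.07  ] tool delta [-0.003   0.0148  0.0012]
```

Emit:
move_arm:
  commands:
    - [[-0.0015,0.0074,0.001,0,0,0,0],[-0.0015,0.0074,0,0,0,0,0],[0,0.01,0,0,0,0,0],[0.0015,0.01,0,0,0,0,0],[0.003,0.01,0,0,0,0,0],[0.005,0.0095,0,0,0,0,0],[0.007,0.0085,0,0,0,0,0],[0.009,0.007,0,0,0,0,0],[0.01,0.005,0,0,0,0,0],[0,0,0,0,0,0,0]]

```text
t: 21.92
eef_pos: [0.4827, -0.0003, 0.0692]
tool_rot: [0.0, 0.999, 0.032, 0.0]
contact_force: [0.3, -0.3, -0.5]
gripper_width: 0.002
grasp_force: 0.0
```

Emit:
move_arm:
  commands:
    - [[0.006,0.002,0,0,0,0,0],[0.005,0.001,0,0,0,0,0],[0.003,0,0,0,0,0,0],[0.002,0,0,0,0,0,0],[0,0,0,0,0,0,0]]

```text
t: 22.55
eef_pos: [0.4943, -0.0023, 0.0687]
tool_rot: [0.001, 0.999, 0.033, -0.004]
contact_force: [-10.8, -2.0, 7.6]
gripper_width: 0.001
grasp_force: 5.4
```

Emit:
move_arm:
  commands:
    - [[0.002,0,0,0,0,0,0],[0,0,0,0,0,0,0]]

```text
t: 22.8
eef_pos: [0.4944, -0.0024, 0.0684]
tool_rot: [0.001, 0.999, 0.033, -0.005]
contact_force: [-15.5, -2.0, 12.0]
gripper_width: -0.002
grasp_force: 7.8
```

Emit:
move_arm:
  commands:
    - [[-0.015,0,0,0,0,0,0],[-0.012,0,0,0,0,0,0],[0,0,-0.03,0,0,0,0],[0,0,-0.04,0,0,0,0],[0,0,-0.04,0,0,0,0],[0,0,-0.04,0,0,0,0],[0.03,-0.0125,0,0,0,0,0],[0.03,-0.0125,0,0,0,0,0],[0.03,-0.0125,0,0,0,0,0],[0.03,-0.0125,0,0,0,0,0],[0.03,-0.0125,0,0,0,0,0],[0.03,-0.0125,0,0,0,0,0],[0,0,0,0,0,0,0],[0,0,0,0,0,0,0]]

```text
t: 24.55
eef_pos: [0.6471, 0.0831, 0.2191]
tool_rot: [0.0, 0.999, 0.033, -0.0]
contact_force: [0.3, -0.5, 0.4]
gripper_width: 0.001
grasp_force: 0.0
```

Run:
```python
from h import *
to(F(.103,.153,.22),F(.103,.153,.07),F(.1024,.1275,.07))
o=bot.get_obs();im=imaging.read_camera("wrist");np.save("pics/w7.npy",im);t=imaging.read_camera("top");s=imaging.read_camera("scene")
c=np.zeros((600,800,3),np.uint8);c[:375,:600]=cv2.resize(im,(600,375))
c[375:600,:400]=cv2.resize(t[140:252,240:440],(400,225),interpolation=cv2.INTER_CUBIC);c[375:600,400:]=cv2.resize(s[170:282,250:450],(400,225),interpolation=cv2.INTER_CUBIC)
save("m7",c)
for P in(F(.036,.1235,.084),F(.107,.104,.084)): print(wproj(o,P)*600/640)
```

```text
t 24.55 pos [0.6471 0.0831 0.2191] yaw 3.754686443603347 tilt [-0.0002 -0.0004 -1.    ] F [ 0.3045 -0.542   0.3792] w 8.951082105028566e-05 g 0.0 q [-0.0847  0.4592 -0.1916  1.6145  0.0963  1.0773 -1.8078]
filler coords 0.1030124266004756 0.15189481422494278
-> [0.647  0.0842 0.22  ] tool delta [-0.     -0.0011 -0.0009]
-> [0.647  0.0842 0.07  ] tool delta [ 0.     -0.0001  0.15  ]
-> [0.6479 0.0587 0.07  ] tool delta [-0.0007  0.0255  0.    ]
[327.8113 227.0421]
[349.7135 164.1858]
```

View pics/m7.png

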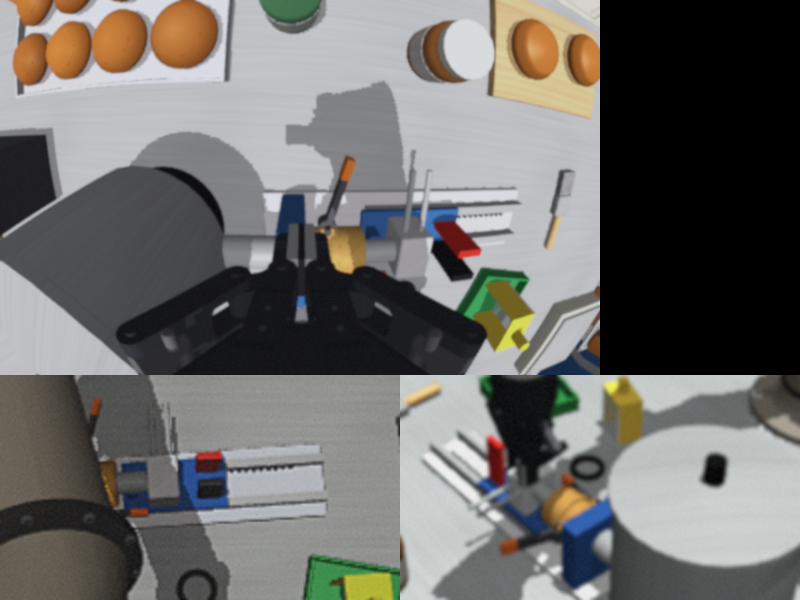

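The near cam lies closed along the coupling (its orange tip is at top crop (138,512)). The far arm, (327,225) to (348,158), is where predicted. I've now viewed 11 pictures, one over the limit, so I'll check only by numbers from here.

Emit:
move_arm:
  commands:
    - [[0,0,0.03,0,0,0,0],[0,0,0.04,0,0,0,0],[0,0,0.04,0,0,0,0],[0,0,0.03,0,0,0,0],[0,0,0.01,0,0,0,0],[0,0,0,0,0,0,0],[0,0,0,0,0,0,0]]

```text
t: 25.58
eef_pos: [0.6486, 0.0836, 0.071]
tool_rot: [-0.0, 0.999, 0.033, 0.001]
contact_force: [-1.2, -0.5, 0.3]
gripper_width: 0.004
grasp_force: 0.0
```

Run:
```python
from h import *
to(F(.1024,.1275,.07))
```

```text
t 25.575 pos [0.6486 0.0836 0.071 ] yaw 3.7459193457419193 tilt [ 0.0026  0.0005 -1.    ] F [-1.1686 -0.5177  0.2586] w 0.00033971656160125926 g 0.0 q [-0.0983  0.6228 -0.1748  1.7215  0.1412  0.8069 -1.8439]
filler coords 0.1046024366188254 0.15229015256410414
-> [0.6479 0.0587 0.07  ] tool delta [-0.0023  0.0248  0.001 ]
```

Emit:
move_arm:
  commands:
    - [[-0.001,0.0083,0.001,0,0,0,0],[-0.001,0.0083,0,0,0,0,0],[0,0.0083,0,0,0,0,0],[-0.0015,0.0088,0,0,0,0,0],[-0.0028,0.0086,0,0,0,0,0],[-0.0041,0.0083,0,0,0,0,0],[-0.0055,0.0076,0,0,0,0,0],[-0.0068,0.0067,0,0,0,0,0],[-0.0079,0.0055,0,0,0,0,0],[-0.0089,0.0041,0,0,0,0,0],[0,0,0,0,0,0,0]]

```text
t: 26.95
eef_pos: [0.612, 0.0053, 0.0683]
tool_rot: [0.001, 0.999, 0.032, -0.001]
contact_force: [-0.3, -0.0, -0.8]
gripper_width: 0.003
grasp_force: 0.0
```

Emit:
move_arm:
  commands:
    - [[-0.004,0.0015,0,0,0,0,0],[-0.004,0.001,0,0,0,0,0],[-0.003,0,0,0,0,0,0],[-0.002,0,0,0,0,0,0],[0,0,0,0,0,0,0]]

```text
t: 27.58
eef_pos: [0.6028, 0.003, 0.0688]
tool_rot: [0.0, 0.999, 0.033, 0.003]
contact_force: [9.1, -0.5, -5.9]
gripper_width: 0.002
grasp_force: 4.4
```

Emit:
move_arm:
  commands:
    - [[-0.003,0,0,0,0,0,0],[0,0,0,0,0,0,0]]

```text
t: 27.82
eef_pos: [0.6025, 0.0031, 0.0693]
tool_rot: [-0.0, 0.999, 0.033, 0.006]
contact_force: [17.0, -0.6, -11.4]
gripper_width: -0.0
grasp_force: 7.8
```

Emit:
move_arm:
  commands:
    - [[0.015,0,0,0,0,0,0],[0.012,0,0,0,0,0,0],[0,0,-0.03,0,0,0,0],[0,0,-0.04,0,0,0,0],[0,0,-0.04,0,0,0,0],[0,0,-0.05,0,0,0,0],[0,0.04,-0.02,0,0,0,0],[0,0.04,0,0,0,0,0],[0,0.04,0,0,0,0,0],[0,0.04,0,0,0,0,0],[0,0.04,0,0,0,0,0],[0,0.04,0,0,0,0,0],[0,0.04,0,0,0,0,0],[0,0.04,0,0,0,0,0],[0,0.04,0,0,0,0,0],[0,0.04,0,0,0,0,0],[0,0,0,0,0,0,0],[0,0,0,0,0,0,0]]

```text
t: 30.08
eef_pos: [0.6503, -0.3934, 0.2476]
tool_rot: [-0.001, 0.999, 0.033, -0.001]
contact_force: [0.7, 0.8, -0.9]
gripper_width: 0.005
grasp_force: 0.0
```

Run:
```python
from h import *
to()
fc=lambda p:np.array([(p-FO)@FX,(p-FO)@FY])
t0=np.load("pics/top.npy");t=imaging.read_camera("top");s0=np.load("pics/scene.npy");s=imaging.read_camera("scene");np.save("pics/t9.npy",t)
h=cv2.cvtColor(t,cv2.COLOR_RGB2HSV);m=cv2.inRange(h,(4,150,90),(18,255,255));n,l,st,ce=cv2.connectedComponentsWithStats(m)
for i in range(1,n):
  u,v=ce[i]
  if 260<u<350 and 140<v<250 and st[i,4]>5: print("orange",st[i],fc(plane("top",u,v,.084)))
r=cv2.inRange(h,(0,150,60),(4,255,255))|cv2.inRange(h,(172,150,60),(180,255,255));v,u=np.nonzero(r[150:220,280:420]);print("red",len(u),fc(plane("top",u.mean()+280,v.mean()+150,.123)) if len(u) else None)
for nm,(a,b,c,d) in dict(brush=(155,218,435,462),gasket=(232,260,325,352),jar=(90,130,313,345)).items():
  print(nm,"top absdiff",np.abs(t[a:b,c:d].astype(int)-t0[a:b,c:d]).mean(), "shift",cv2.phaseCorrelate(np.float32(cv2.cvtColor(t0[a:b,c:d],6+1)),np.float32(cv2.cvtColor(t[a:b,c:d],7))))
for nm,(a,b,c,d) in dict(brush=(173,200,225,273),jar=(237,282,222,256),gasket=(203,222,337,353)).items():
  print(nm,"scene",np.abs(s[a:b,c:d].astype(int)-s0[a:b,c:d]).mean(),cv2.phaseCorrelate(np.float32(cv2.cvtColor(s0[a:b,c:d],7)),np.float32(cv2.cvtColor(s[a:b,c:d],7))))
```

```text
t 30.075 pos [ 0.6503 -0.3934  0.2476] yaw 3.780040213543867 tilt [-0.0012  0.0016 -1.    ] F [ 0.7415  0.765  -0.8517] w 0.00042973726014486406 g 0.0 q [ 0.509   0.6151 -0.0777  1.2883  0.0464  1.2416 -1.0744]
filler coords 0.07749227918557068 -0.3239881630758312
orange [303 176   8   4  25] [0.0379 0.0555]
orange [275 180  22  12 174] [0.0159 0.1105]
orange [276 193  22  14 193] [-0.0195  0.11  ]
orange [305 207   9   3  27] [-0.0434  0.0534]
red 40 [ 0.0152 -0.0391]
brush top absdiff 36.404076033705664 shift ((0.40968995681917697, 0.28131450258520374), 0.5019778556845806)
gasket top absdiff 21.646825396825395 shift ((0.48400745658441124, -0.05899257332729846), 0.9882738531371693)
jar top absdiff 20.28671875 shift ((0.04877917701237955, -0.009945940829656053), 0.9270232930779457)
brush scene 40.134002057613166 ((1.4139795744777466, 0.7850679212675633), 0.32800891517121117)
jar scene 1.75359477124183 ((-0.054381787004061266, 0.5130888062272909), 0.9945588818302861)
gasket scene 32.266447368421055 ((-0.6187059585538002, -0.22639961296009936), 0.6763675153255463)
```

```bash
python3 -c "
from station import bot
print(bot.hand_in())"
```

```text
the job is handed in; nothing more can be done
None
```

I handed the job in after about 30 s of robot time: the hood stands in the green tray, the carriage is at its firm stop with the lock tab released, and both cam arms are pushed to their stops. I viewed 11 pictures against the limit of 10. The arm never came near the brush, ring or jar; the final image check showed the jar unmoved, but was inconclusive for the brush and ring.

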